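# Balance the loaded centrifuge rotor

## Robot

A 6-joint arm with a two-finger parallel gripper is mounted at the origin on a cart in front of the work surface, level with it; the furniture and walls round the work are solid. World frame = base frame: x ahead of the robot, y to its left, z up, the work surface at z = 0. Lengths are in m, angles in rad, forces in N, time in s.
With the tool pointing down it reaches from about 0.3 to 0.775 m from the base axis. Payload 14.6 kg.
Tool frame: the origin (TCP) lies on the mounting face of the last link; the fingertips stand 199 mm ahead of it and the grasp point (between the pads) lies 180 mm ahead of it; z points along the fingers, y is the line along which they close (so a half turn about z gives the same grasp; the last joint's range is limited). The gripper opens to 94 mm and grips with 3 to 60 N. Pads are 16 mm wide; open, the fingers measure 119 mm over their backs; the gripper's body (75 mm by 177 mm) begins 78 mm behind the grasp point.
Start: joints at [1.131, 0.3, 1.521, -0, 1.321, -0.067], TCP at [0.2, 0.512, 0.405] pointing down, gripper open.
Joint ranges: [-3.03, 3.03], [-0.79, 2.21], [0.23, 2.52], [-1.04, 4.18], [0, 3.07], [-2.55, 2.55]. Speed limits (rad/s): [2.22, 2.22, 2.57, 3.14, 3.14, 3.14].

## Interface

Orientations are given as [roll, pitch, yaw] about the fixed x, y, z axes, in that order (R = Rz(yaw) Ry(pitch) Rx(roll)).
In Python, from station import telemetry, cams, workorder, finder gives the robot as it stands.
- The arm moves only by the tool jog_arm, never from a script. Its argument "rows" is a list of rows, each an object with "gripper": the finger opening in m, from 0 to 0.094; "slide": the shift along the tool's x, y, z in m, a list of three; "spin": the turn about the tool's z in rad. In form: [{"gripper": gripper, "slide": [tx, ty, tz], "spin": spin}, ...]. A call has 1 to 8 rows; each row is the pose to reach, as a shift and turn from the pose commanded when the call began, along the tool's axes at that moment; what a row does not reach only later rows make up. A row lasts 1/10 s, in which the tool goes at most 50 mm and 8.59 degrees, less where a joint would pass 70% of its speed; a pose out of reach is approached as far as the arm can. A call with a gripper value outside its range is refused whole. The fingers move at their own pace and stop on an object; "squeeze" is the grip in N (left out, the last holds). Time passes only in rows, so rows that repeat a pose let the fingers close. It gives the time, the measured TCP pose, the force, the opening and the grip force at its end, in the units of the state.
- telemetry.get_obs(): the state, without advancing time (a new reading comes with each control period).
- cams.camera(name): name is "side" or "top" or "wrist"; returns (picture, depth): 400x640x3 uint8, red, green, blue; 400x640 float32, m along the optical axis (not along the pixel's ray), 0 where there is no reading.
- cams.camera_info(name): a dict with "camera_matrix" (3x3 intrinsics, pixels), "R" (3x3) and "t" (3): a world point X has camera coordinates R X + t; the wrist camera has in their place "tool_from_camera" (4x4, takes a point from camera to tool coordinates, whose origin is the TCP and whose axes are the flange's). Camera axes: x right, y down, z forward; pixel columns grow to the right and rows downward; lengths in m; the calibration is good to about 2 mm. A picture is of the moment at which its call begins: read the wrist's pose just before it. camera_info takes no time and is no camera call.
- workorder.hand_in(): hands the job in; it is judged then, once.
Trained networks look in the newest picture that a camera, given by its name, has taken for a name from the list of things; names that differ only in an ending like _2 or _b are one class to them, and where a whole thing is asked for, a point or a joint stands for the part that bears it (a point fixed in the world has none). Each returns a list of dicts, best first, with "confidence" (0 to 1); they miss things now and then, are a little off and sometimes report something else, mostly with a low value. They report only what shows in the picture. A call takes as long as a camera call.
- finder.find_in(target, camera): "point" ([x, y, z] in m, in world coordinates, good to about 4 mm: the middle of the surface that is visible of it).
- finder.masks_of(target, camera): "region" (400x640 bool, what is visible of it).
The state is a dict: "time_s": time; "qpos": joint angles; "joint_vel": joint speeds; "tau": joint torques, N m; "ee_pos": TCP position; "eef_rot": TCP orientation; "force": force on the tool from outside, world axes, zero at the start; "moment": the same for the moment, N m; "grip_width": finger opening in m; "grip_force": force on a finger pad.
Only numpy, scipy, OpenCV 4.12 (cv2) and the standard library are available. Lean on these libraries where they do the work, as an engineer would, in place of code of your own. Each camera call takes 0.05 s, during which the arm holds its last target. There are 200 camera calls.

## Task

The six bottles in the centrifuge rotor were loaded out of balance. Rearrange them so that every bottle stands straight across the rotor's axis from the other one of its own kind, all six upright and fully down in the buckets; stand a bottle in the empty steel tray while you need its bucket. Lower the bottles in without dropping or tipping them, and leave the beaker and the flask where they are.

Things in the scene. Friction and masses are not known exactly. Their poses are not given: they have to be found in the camera images.
- rotor: six-place centrifuge rotor on a round grey stand, fixed. Origin: on its axis at bench level, z up. Six upright dark buckets, centres on a circle of 86 mm radius, at 0, 60 ... 300 degrees from its x axis. Bucket: bore 54 mm, widening to 60 mm at the mouth (outside 66); rubber floor 21 mm, mouth 60 mm above the bench. Steel locking nut on the axis, 38 mm across, top at 90 mm.
- tall_1: one of two alike: white plastic bottle, the tallest: straight body 44 mm across, flat grey ribbed screw cap 45 mm across from 99 mm up to the top at 118 mm. Flat-bottomed, 160 g. Origin: centre of its underside, z up. Starts in a rotor bucket.
- tall_2: one of two alike: white plastic bottle, the tallest: straight body 44 mm across, flat grey ribbed screw cap 45 mm across from 99 mm up to the top at 118 mm. Flat-bottomed, 160 g. Origin: centre of its underside, z up. Starts in a rotor bucket.
- canister_1: one of two alike: short stainless-steel canister: body 44 mm across up to 64 mm, flat cap 45 mm across from 66 mm to 77 mm, and on it a round lifting knob 20 mm across from 83 mm to the top at 98 mm. Flat-bottomed, 220 g. Origin: centre of its underside, z up. Starts in a rotor bucket.
- canister_2: one of two alike: short stainless-steel canister: body 44 mm across up to 64 mm, flat cap 45 mm across from 66 mm to 77 mm, and on it a round lifting knob 20 mm across from 83 mm to the top at 98 mm. Flat-bottomed, 220 g. Origin: centre of its underside, z up. Starts in a rotor bucket.
- glass_1: one of two alike: round-shouldered sample bottle: body 46 mm across up to about 70 mm, then shoulders, screw cap 32 mm across from 80 mm up to the top at 100 mm, paper label on its side. Flat-bottomed, 130 g. Origin: centre of its underside, z up. Starts in a rotor bucket.
- glass_2: one of two alike: round-shouldered sample bottle: body 46 mm across up to about 70 mm, then shoulders, screw cap 32 mm across from 80 mm up to the top at 100 mm, paper label on its side. Flat-bottomed, 130 g. Origin: centre of its underside, z up. Starts in a rotor bucket.
- tray: empty shallow steel tray, 96 mm square, fixed on the bench behind the left end of the balance: a free spot where a bottle can stand meanwhile. Floor 3 mm above the bench, rim 9 mm. Origin: centre of its underside.
- left_beaker: small glass beaker, 54 mm across, 63 mm high, on the bench near its front edge; not part of the job. Origin: centre of its underside.
- left_flask: small conical glass flask, 64 mm across, 106 mm high, on the bench behind the rotor at the left; not part of the job. Origin: centre of its underside.

How it is judged:
At the end, for the whole second after the job is handed in: All six bottles are released, at rest and upright (within 7 degrees) on their bucket floors (underside within 5 mm), 77 to 95 mm from the rotor's axis, and the two bottles of each kind are in opposite buckets (more than 160 mm apart; opposite bucket centres are 172 mm apart) (z of each of tall_1, tall_2, canister_1, canister_2, glass_1, glass_2 in the frame of rotor below 0.026 m and horizontal distance between tall_1 and rotor between 0.077 and 0.095 m and angle between each of tall_1, tall_2, canister_1, canister_2, glass_1, glass_2's own z axis and vertical below 0.12 rad and linear speed of each of tall_1, tall_2, canister_1, canister_2, glass_1, glass_2 below 0.02 m/s and horizontal distance between tall_2 and rotor between 0.077 and 0.095 m and horizontal distance between canister_1 and rotor between 0.077 and 0.095 m and horizontal distance between canister_2 and rotor between 0.077 and 0.095 m and horizontal distance between glass_1 and rotor between 0.077 and 0.095 m and horizontal distance between glass_2 and rotor between 0.077 and 0.095 m and horizontal distance between tall_1 and tall_2 above 0.16 m and horizontal distance between canister_1 and canister_2 above 0.16 m and horizontal distance between glass_1 and glass_2 above 0.16 m); the robot touches nothing.
It fails at once if a bottle is tipped by more than 35 degrees (angle between any of tall_1, tall_2, canister_1, canister_2, glass_1, glass_2's own z axis and vertical above 0.61 rad).
It fails at once if a bottle is dropped (falls freely for more than about 25 mm) ((linear speed of tall_1 above 0.7 m/s and contact force between the fingers and tall_1 below 0.05 N) or (linear speed of tall_2 above 0.7 m/s and contact force between the fingers and tall_2 below 0.05 N) or (linear speed of canister_1 above 0.7 m/s and contact force between the fingers and canister_1 below 0.05 N) or (linear speed of canister_2 above 0.7 m/s and contact force between the fingers and canister_2 below 0.05 N) or (linear speed of glass_1 above 0.7 m/s and contact force between the fingers and glass_1 below 0.05 N) or (linear speed of glass_2 above 0.7 m/s and contact force between the fingers and glass_2 below 0.05 N)).
It fails at once if the beaker is pushed more than 25 mm or knocked over (distance of left_beaker from where it was at the start of the episode above 0.025 m or angle between left_beaker's own z axis and vertical above 0.4 rad).
It fails at once if the flask is pushed more than 25 mm or knocked over (distance of left_flask from where it was at the start of the episode above 0.025 m or angle between left_flask's own z axis and vertical above 0.4 rad).
It also fails if it takes over 96 s, if anything falls off the work surface, if the arm or the gripper's body presses on something with over 40 N, if the wrist force passes 120 N, or if a joint passes its speed limit or range.

## Working session

There is one attempt and no reset: what is moved stays moved. The work goes in short steps, Python scripts to look and compute and a tool call to move; the robot and the scene stay as the last step left them, time stands still between calls to the robot, and variables do not carry over. Pictures are saved under pics/ and viewed, at most 14 in all, crops included, and the job is handed in when it is done.

Besides the shell and the picture viewer there is one more tool, called after "Request:" as name(argument=value, ...), one argument or row to a line, values as JSON. jog_arm: Moves the arm, as the interface text tells. Its arguments: {"type":"object","properties":{"rows":{"type":"array","items":{"type":"object","properties":{"gripper":{"type":"number"},"slide":{"type":"array","items":{"type":"number"}},"spin":{"type":"number"}}}},"squeeze":{"type":"number"}},"required":["rows"]}

```bash
mkdir -p pics; ls; python3 - <<'E'
from station import telemetry, cams, workorder, finder
import cv2,numpy as np
o=telemetry.get_obs(); print({k:np.round(v,3).tolist() for k,v in o.items()})
for c in ["top","side"]:
    p,d=cams.camera(c); cv2.imwrite(f"pics/{c}0.png",p[:,:,::-1])
    i=cams.camera_info(c);print(c,np.round(i["R"],3).tolist(),np.round(i["t"],3).tolist(),np.round(i["camera_matrix"],1).tolist())
for n in ["rotor","tall_1","canister_1","glass_1","tray","left_beaker","left_flask"]:
    for r in finder.find_in(n,"top"): print(n,np.round(r["point"],3),round(r["confidence"],2))
print(np.round(cams.camera_info("wrist")["tool_from_camera"],3).tolist())
E
```

```text
pics
{'time_s': 0.0, 'qpos': [1.131, 0.3, 1.522, -0.0, 1.321, -0.067], 'joint_vel': [0.001, 0.002, -0.0, -0.002, -0.0, -0.0], 'tau': [0.0, -53.182, -35.274, 0.071, 0.025, -0.0], 'ee_pos': [0.2, 0.512, 0.404], 'eef_rot': [-3.14, -0.0, 2.769], 'force': [0.032, -0.681, -0.909], 'moment': [-0.042, 0.001, -0.019], 'grip_force': 0.0, 'grip_width': 0.094}
top [[0.004, -1.0, 0.014], [-0.998, -0.005, -0.068], [0.068, -0.014, -0.998]] [0.22, 0.537, 0.881] [[365.3, 0.0, 322.6], [0.0, 365.3, 193.0], [0.0, 0.0, 1.0]]
side [[-0.991, -0.133, -0.018], [-0.04, 0.418, -0.908], [0.128, -0.899, -0.42]] [0.544, -0.029, 1.157] [[460.3, 0.0, 321.2], [0.0, 460.3, 199.2], [0.0, 0.0, 1.0]]
rotor [0.524 0.295 0.055] 0.8
tall_1 [0.672 0.412 0.045] 0.6
tall_1 [0.501 0.369 0.142] 0.59
canister_1 [0.445 0.314 0.101] 0.77
canister_1 [0.604 0.273 0.094] 0.69
canister_1 [0.544 0.215 0.096] 0.53
glass_1 [0.58  0.353 0.097] 0.87
glass_1 [0.599 0.275 0.096] 0.66
tray [0.666 0.078 0.005] 0.66
left_beaker [0.377 0.089 0.031] 0.94
left_flask [0.675 0.411 0.041] 0.69
[[-0.001, -0.964, -0.267, 0.079], [1.0, -0.001, -0.0, -0.0], [-0.0, -0.267, 0.964, 0.02], [0.0, 0.0, 0.0, 1.0]]
```

View pics/top0.png

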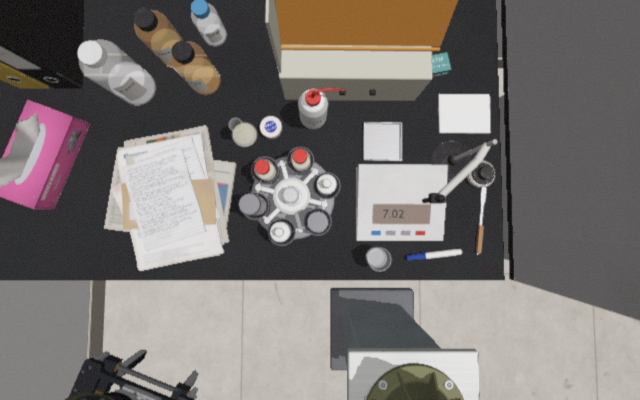

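View pics/side0.png

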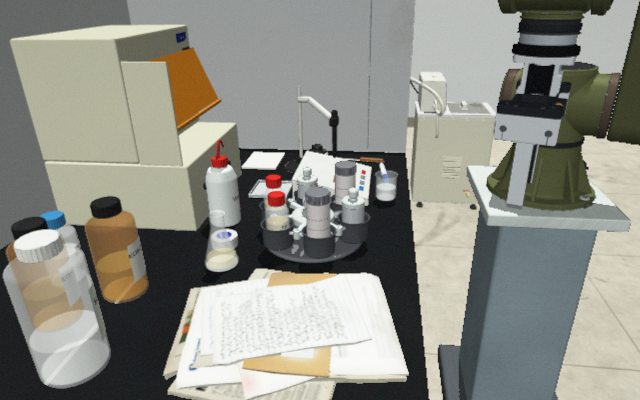

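The top view shows the rotor axis near (291,195). Going round, the bottles are glass (264,170), glass (300,159), canister (326,185), tall (317,221), canister (281,231) and tall (253,204). The tray is at (383,141), the flask at (243,133) and the beaker at (378,258). The side view agrees.

Plan:
1. Move the lower-right tall to the tray.
2. Move the top glass to the lower-right bucket.
3. Move the right canister to the top bucket.
4. Move the tall from the tray to the right bucket.

```bash
cat > h.py <<'E'
from station import telemetry, cams, workorder, finder
import numpy as np, cv2
from scipy.optimize import least_squares
def world(cam,d,i,T=None):
    K=i["camera_matrix"]; v,u=np.mgrid[0:400,0:640]
    P=np.stack([(u-K[0][2])/K[0][0]*d,(v-K[1][2])/K[1][1]*d,d],-1)
    if cam=="wrist":
        A=T@np.array(i["tool_from_camera"]); W=P@A[:3,:3].T+A[:3,3]
    else: W=(P-np.array(i["t"]))@np.array(i["R"])
    W[d<=0]=np.nan; return W
def tool():
    o=telemetry.get_obs(); r,p,y=o["eef_rot"]
    from scipy.spatial.transform import Rotation as R
    T=np.eye(4);T[:3,:3]=R.from_euler("xyz",[r,p,y]).as_matrix();T[:3,3]=o["ee_pos"];return T
def cloud(cam):
    T=tool(); p,d=cams.camera(cam); return p,world(cam,d,cams.camera_info(cam),T)
def go(g,close,spin_only=False):
    """slide/spin to put grasp point at g with closing line at angle close (rad)"""
    T=tool(); o=telemetry.get_obs()
    s=T[:3,:3].T@(np.array(g)-(T[:3,3]+T[:3,2]*.18))
    yaw=o["eef_rot"][2]; q=o["qpos"]
    dy=(close+np.pi/2-yaw+np.pi/2)%np.pi-np.pi/2
    print("slide",np.round(s,4),"spin",round(-dy,3),"q6->~",round(q[5]-dy,2),"t",round(o["time_s"],2))
E
python3 - <<'E'
from h import *
for cam in ["top","side"]:
    p,W=cloud(cam)
    if cam=="top":
        np.save("W.npy",W)
        pix=[(264,170),(300,159),(326,185),(317,221),(281,231),(253,204)]; zt=[.121,.121,.119,.139,.119,.139]; rad=[16,16,10,22.5,10,22.5]
        C=[]
        for (u,v),z,r in zip(pix,zt,rad):
            m=np.zeros((400,640),bool); m[v-16:v+16,u-16:u+16]=1
            m&=(abs(W[...,2]-z)<.008); q=W[m]; C.append((q[:,:2].min(0)+q[:,:2].max(0))/2); print((u,v),m.sum(),np.round(q.mean(0),4),np.round(C[-1],4),np.round(np.ptp(q,0),3))
        C=np.array(C); k=np.arange(6)
        f=lambda x:(x[:2]+.086*np.c_[np.cos(x[2]-k*np.pi/3),np.sin(x[2]-k*np.pi/3)]-C).ravel()
        s=least_squares(f,[.53,.295,.9]); print("fit",np.round(s.x,4),np.round(s.fun*1e3,1))
    for n in ["tray","left_flask","left_beaker","rotor"]:
        for r in finder.masks_of(n,cam)[:1]:
            q=W[r["region"]];q=q[~np.isnan(q[:,0])]; print(cam,n,round(r["confidence"],2),np.round(np.percentile(q,[2,50,98],axis=0),3).tolist())
W=np.load("W.npy")
m=(W[...,2]>.1)&(W[...,0]>.35)&(W[...,0]<.85)&(abs(W[...,1]-.15)<.35)
im=np.zeros((400,640),np.uint8); h=np.nan_to_num(W[...,2]); 
gx,gy=np.meshgrid(np.arange(.85,.3,-.03),np.arange(.45,-.2,-.03),indexing="ij")
for x in np.arange(.85,.3,-.03):
    print(round(x,2),*[("%3d"%(1e3*max([0,*h[(abs(W[...,0]-x)<.015)&(abs(W[...,1]-y)<.015)]]))) for y in np.arange(.45,-.2,-.03)])
E
```

```text
(264, 170) 171 [0.5847 0.3565 0.1218] [0.585  0.3562] [0.031 0.03  0.012]
(300, 159) 170 [0.6094 0.2746 0.1219] [0.6099 0.2755] [0.031 0.03  0.012]
(326, 185) 65 [0.5504 0.2156 0.1198] [0.5512 0.2162] [0.018 0.018 0.012]
(317, 221) 351 [0.4664 0.2353 0.1403] [0.4665 0.2355] [0.042 0.042 0.009]
(281, 231) 69 [0.4439 0.3181 0.1197] [0.4443 0.3185] [0.017 0.019 0.01 ]
(253, 204) 362 [0.5031 0.3787 0.1402] [0.503  0.3791] [0.045 0.044 0.014]
fit [0.5266 0.2968 0.7999] [ 1.6  2.3  0.2  0.3 -1.1 -2.2  0.2 -0.3 -1.1 -0.6  0.2  0.5]
top tray 0.52 [[0.356, 0.068, 0.016], [0.378, 0.089, 0.033], [0.404, 0.118, 0.066]]
top left_flask 0.63 [[0.529, 0.196, 0.05], [0.548, 0.217, 0.1], [0.569, 0.236, 0.122]]
top left_beaker 0.73 [[0.356, 0.068, 0.014], [0.378, 0.089, 0.033], [0.404, 0.118, 0.066]]
top rotor 0.97 [[0.423, 0.196, 0.004], [0.524, 0.295, 0.055], [0.621, 0.387, 0.096]]
side tray 0.8 [[0.618, 0.026, -0.002], [0.693, 0.072, 0.001], [0.713, 0.124, 0.008]]
side left_flask 0.56 [[0.653, 0.408, 0.003], [0.675, 0.435, 0.041], [0.702, 0.451, 0.103]]
side left_beaker 0.61 [[0.356, 0.069, 0.003], 
[... 1194 characters left out ...]
63  49  52  51  52  51 194 188  46   5   5   5   7
0.49  15  62 144 143  61  64  63 144 142   4  44  45  46  46  47  48  46  44   4   5   4   5
0.46  25   4  64  63 123 120 140 144 144   5  35  36  38  37  38  38  37  36   4   5   8  14
0.43  27   5   5  64 123 123  64  63  63   6  26  28  30  30  30  30  30  28   6   4  12  12
0.4  32   6   5   5  63  63   6   4   5   6   6  66  66  65   4  16  19  20  18  17  12  12
0.37   5   6   6   5   5   5   5   4   5   6   4  66  64  65  14  19  21  18  17   6   5   4
0.34   5   5   6   4   6   5   6   6   5   5   6   5  68   5   5   5   6   5   5   6   6   5
0.31   3   4   3   4   3   4   4   5   3   4   3   3   4   2   4   3   1   5   3   0   3   5
```

```bash
python3 -c "
from h import *
go([.4667,.2355,.235],np.pi/2)"
```

```text
slide [-0.3489 -0.1607 -0.0104] spin -0.373 q6->~ -0.44 t 0.95
```

Request:
jog_arm(
  rows=[
    {"gripper":0.066,"slide":[-0.06,-0.027,-0.0104],"spin":-0.1},
    {"gripper":0.066,"slide":[-0.12,-0.055,-0.0104],"spin":-0.2},
    {"gripper":0.066,"slide":[-0.18,-0.083,-0.0104],"spin":-0.3},
    {"gripper":0.066,"slide":[-0.24,-0.11,-0.0104],"spin":-0.373},
    {"gripper":0.066,"slide":[-0.3,-0.138,-0.0104],"spin":-0.373},
    {"gripper":0.066,"slide":[-0.3489,-0.1607,-0.0104],"spin":-0.373},
    {"gripper":0.066,"slide":[-0.3489,-0.1607,-0.0104],"spin":-0.373},
    {"gripper":0.066,"slide":[-0.3489,-0.1607,-0.0104],"spin":-0.373},
  ],
  squeeze=20,
)

```text
time_s: 1.75
ee_pos: [0.4683, 0.2331, 0.4152]
eef_rot: [-3.142, 0.0, 3.14]
force: [0.4, -0.1, -0.1]
grip_width: 0.0658
grip_force: 0.0
```

```bash
python3 - <<'E'
from h import *
p,W=cloud("wrist"); cv2.imwrite("pics/w1.png",p[:,:,::-1]); np.save("Ww1.npy",W)
go([.4667,.2355,.116],np.pi/2)
m=(abs(W[...,2]-.139)<.008); m&=np.hypot(W[...,0]-.4667,W[...,1]-.2355)<.04
q=W[m]; print(m.sum(), q.min(0),q.max(0)) if m.any() else 0
h=np.nan_to_num(W[...,2])
for n in ["tall_1","canister_1","glass_1"]:
  for r in finder.masks_of(n,"wrist"):
    q=W[r["region"]];q=q[~np.isnan(q[:,0])];q=q[q[:,2]>np.percentile(q[:,2],95)-.012]
    print(n,round(r["confidence"],2),np.round((q.min(0)+q.max(0))/2,4),np.round(np.ptp(q,0),3))
E
```

```text
slide [0.004  0.0049 0.119 ] spin -0.003 q6->~ -1.18 t 1.8
2744 [0.44197958 0.21335218 0.13100879] [0.48774766 0.25887718 0.14089138]
tall_1 0.94 [0.4645 0.2363 0.1343] [0.045 0.045 0.013]
tall_1 0.84 [0.502  0.3804 0.1342] [0.046 0.046 0.013]
canister_1 0.58 [0.5486 0.2163 0.1135] [0.018 0.019 0.014]
canister_1 0.58 [0.4423 0.319  0.1139] [0.02  0.019 0.014]
glass_1 0.69 [0.5695 0.3569 0.111 ] [0.003 0.01  0.02 ]
glass_1 0.56 [0.5981 0.275  0.1025] [0.017 0.036 0.019]
```

View pics/w1.png

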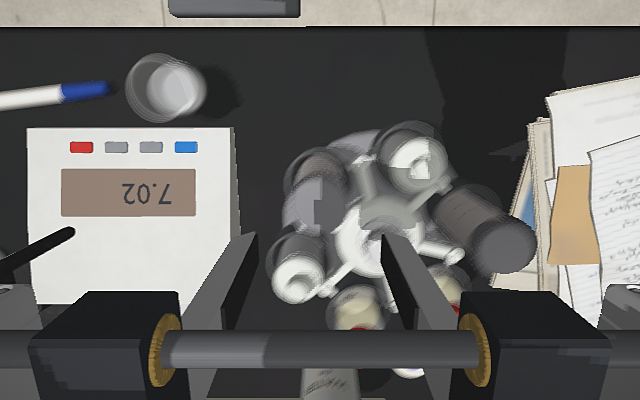

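Wrist view is slightly blurred by motion. It shows the tall cap between the fingers and agrees with the top fit to about 2 mm. I'll settle part-way down first.

Request:
jog_arm(
  rows=[
    {"gripper":0.066,"slide":[0,0,0.02],"spin":0},
    {"gripper":0.066,"slide":[0,0,0.04],"spin":0},
    {"gripper":0.066,"slide":[0,0,0.04],"spin":0},
    {"gripper":0.066,"slide":[0,0,0.04],"spin":0},
  ],
)

```text
time_s: 2.35
ee_pos: [0.4663, 0.2362, 0.3757]
eef_rot: [3.141, 0.0, -3.14]
force: [0.5, -0.7, -0.9]
grip_width: 0.0662
grip_force: 0.0
```

```bash
python3 - <<'E'
from h import *
go([.4660,.2358,.116],np.pi/2)
p,W=cloud("wrist"); cv2.imwrite("pics/w2.png",p[:,:,::-1])
for n in ["tall_1","canister_1"]:
  for r in finder.masks_of(n,"wrist"):
    q=W[r["region"]];q=q[~np.isnan(q[:,0])];q=q[q[:,2]>np.percentile(q[:,2],95)-.012]
    print(n,round(r["confidence"],2),np.round((q.min(0)+q.max(0))/2,4),np.round(np.ptp(q,0),3))
E
```

```text
slide [ 0.0003 -0.0005  0.0797] spin 0.001 q6->~ -1.17 t 2.35
tall_1 0.7 [0.4741 0.3419 0.2033] [0.084 0.121 0.152]
tall_1 0.69 [0.4648 0.236  0.1342] [0.046 0.046 0.013]
canister_1 0.71 [0.4422 0.3189 0.1139] [0.019 0.019 0.014]
canister_1 0.6 [0.5214 0.2172 0.1212] [0.07  0.022 0.029]
```

Request:
jog_arm(
  rows=[
    {"gripper":0.066,"slide":[0,0,0.03],"spin":0},
    {"gripper":0.066,"slide":[0,0,0.06],"spin":0},
    {"gripper":0.066,"slide":[0,0,0.08],"spin":0},
    {"gripper":0.066,"slide":[0,0,0.08],"spin":0},
    {"gripper":0.055,"slide":[0,0,0.08],"spin":0},
    {"gripper":0.035,"slide":[0,0,0.08],"spin":0},
    {"gripper":0.035,"slide":[0,0,0.08],"spin":0},
    {"gripper":0.035,"slide":[0,0,0.08],"spin":0},
  ],
  squeeze=20,
)

```text
time_s: 3.3
ee_pos: [0.4669, 0.2356, 0.2963]
eef_rot: [3.141, 0.002, -3.141]
force: [-1.0, 0.4, 6.1]
grip_width: 0.0441
grip_force: 20.0
```

Request:
jog_arm(
  rows=[
    {"slide":[0,0,-0.01],"gripper":0.035,"spin":0},
    {"slide":[0,0,-0.03],"gripper":0.035,"spin":0},
    {"slide":[0,0,-0.055],"gripper":0.035,"spin":0},
    {"slide":[0,0,-0.08],"gripper":0.035,"spin":0},
    {"slide":[0,0,-0.105],"gripper":0.035,"spin":0},
    {"slide":[0,0,-0.12],"gripper":0.035,"spin":0},
    {"slide":[0,0,-0.125],"gripper":0.035,"spin":0},
    {"slide":[0,0,-0.125],"gripper":0.035,"spin":0},
  ],
)

```text
time_s: 4.1
ee_pos: [0.4666, 0.2354, 0.4205]
eef_rot: [3.141, 0.001, -3.141]
force: [-0.2, -0.1, -2.4]
grip_width: 0.0447
grip_force: 20.0
```

Request:
jog_arm(
  rows=[
    {"slide":[-0.02,-0.015,0],"gripper":0.035,"spin":0},
    {"slide":[-0.05,-0.039,0],"gripper":0.035,"spin":0},
    {"slide":[-0.085,-0.066,0],"gripper":0.035,"spin":0},
    {"slide":[-0.12,-0.093,0],"gripper":0.035,"spin":0},
    {"slide":[-0.155,-0.12,0],"gripper":0.035,"spin":0},
    {"slide":[-0.185,-0.144,0],"gripper":0.035,"spin":0},
    {"slide":[-0.2,-0.155,0],"gripper":0.035,"spin":0},
    {"slide":[-0.2,-0.155,0],"gripper":0.035,"spin":0},
  ],
)

```text
time_s: 4.9
ee_pos: [0.6681, 0.0787, 0.4175]
eef_rot: [-3.141, -0.003, 3.139]
force: [-1.1, 1.2, -2.2]
grip_width: 0.0439
grip_force: 20.0
```

Request:
jog_arm(
  rows=[
    {"slide":[0,0,0.02],"gripper":0.035,"spin":0},
    {"slide":[0,0,0.05],"gripper":0.035,"spin":0},
    {"slide":[0,0,0.08],"gripper":0.035,"spin":0},
    {"slide":[0,0,0.11],"gripper":0.035,"spin":0},
    {"slide":[0,0,0.13],"gripper":0.035,"spin":0},
    {"slide":[0,0,0.137],"gripper":0.035,"spin":0},
    {"slide":[0,0,0.14],"gripper":0.035,"spin":0},
    {"slide":[0,0,0.14],"gripper":0.035,"spin":0},
  ],
)

```text
time_s: 5.7
ee_pos: [0.6667, 0.0808, 0.2807]
eef_rot: [3.142, 0.001, -3.141]
force: [-0.6, 0.1, -1.4]
grip_width: 0.0439
grip_force: 20.0
```

```bash
python3 - <<'E'
from h import *
p,W=cloud("side"); cv2.imwrite("pics/s2.png",cv2.resize(p[130:270,180:420,::-1],None,fx=3,fy=3))
p,W=cloud("top"); cv2.imwrite("pics/t2.png",cv2.resize(p[110:260,220:440,::-1],None,fx=3,fy=3)); np.save("W.npy",W)
E
```

```text
(no output)
```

View pics/s2.png

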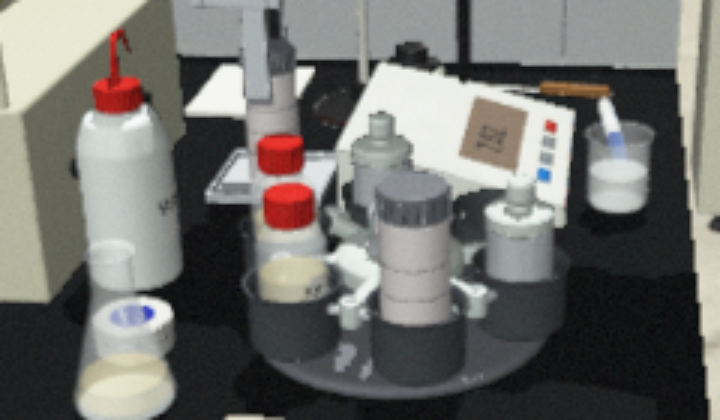

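The side view shows the tall upright over the tray, at about (270,110) in the crop. I'll lower it the last few millimetres and release.

Request:
jog_arm(
  rows=[
    {"slide":[0,0,0.0015],"gripper":0.035,"spin":0},
    {"slide":[0,0,0.0025],"gripper":0.035,"spin":0},
    {"slide":[0,0,0.0035],"gripper":0.035,"spin":0},
    {"slide":[0,0,0.0035],"gripper":0.035,"spin":0},
    {"slide":[0,0,0.0035],"gripper":0.035,"spin":0},
  ],
)

```text
time_s: 6.3
ee_pos: [0.667, 0.0805, 0.2783]
eef_rot: [3.141, 0.003, -3.141]
force: [-1.9, 0.2, 8.1]
grip_width: 0.0441
grip_force: 20.0
```

Request:
jog_arm(
  rows=[
    {"slide":[0,0,0],"gripper":0.05,"spin":0},
    {"slide":[0,0,0],"gripper":0.07,"spin":0},
    {"slide":[0,0,0],"gripper":0.07,"spin":0},
    {"slide":[0,0,-0.02],"gripper":0.07,"spin":0},
    {"slide":[0,0,-0.06],"gripper":0.07,"spin":0},
    {"slide":[0,0,-0.1],"gripper":0.07,"spin":0},
    {"slide":[0,0,-0.14],"gripper":0.07,"spin":0},
    {"slide":[0,0,-0.14],"gripper":0.07,"spin":0},
  ],
)

```text
time_s: 7.1
ee_pos: [0.6666, 0.0805, 0.423]
eef_rot: [3.141, 0.009, -3.141]
force: [-0.1, -0.1, 0.9]
grip_width: 0.0702
grip_force: 0.0
```

```bash
python3 - <<'E'
from h import *
W=np.load("W.npy")
# rim/inside of empty bucket k3: fit circle through rim points z 55..66
c=np.array([.4667,.2352])
r=np.hypot(W[...,0]-c[0],W[...,1]-c[1])
q=W[(r<.04)&(W[...,2]>.052)&(W[...,2]<.068)];print(len(q))
f=lambda x:np.hypot(q[:,0]-x[0],q[:,1]-x[1])-x[2]
s=least_squares(f,[*c,.0315],loss="soft_l1",f_scale=.002);print("rim",np.round(s.x,4))
q=W[(r<.035)&(W[...,2]<.03)&(W[...,2]>.01)];print("floor",len(q),np.round((q.min(0)+q.max(0))/2,4),np.round(np.ptp(q,0),3),np.round(np.median(q,0),4))
go([.6100,.2755,.235],np.pi/2)
E
```

```text
220
rim [0.4667 0.2356 0.0299]
floor 402 [0.4701 0.2383 0.0201] [0.059 0.059 0.02 ] [0.4675 0.2357 0.0225]
slide [0.0582 0.1949 0.0075] spin 0.0 q6->~ -1.51 t 7.1
```

View pics/t2.png

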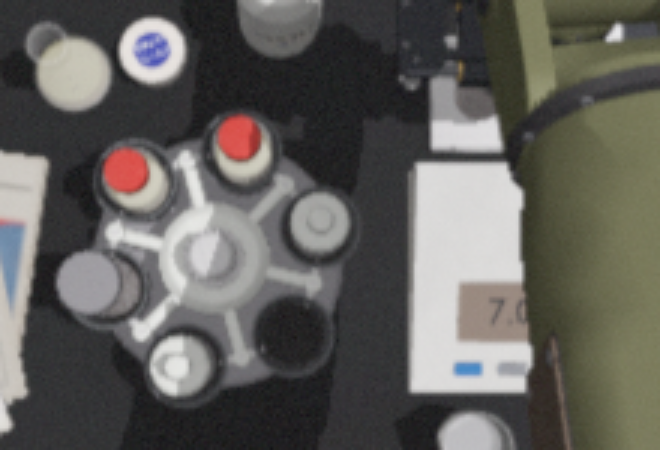

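The crop shows bucket k3 empty and its rim fit at (.4667,.2356) matches the model. Next is the top glass.

Request:
jog_arm(
  rows=[
    {"slide":[0.03,0.01,0.0],"gripper":0.07,"spin":0},
    {"slide":[0.056,0.04,0.004],"gripper":0.07,"spin":0},
    {"slide":[0.057,0.085,0.0075],"gripper":0.07,"spin":0},
    {"slide":[0.057,0.13,0.0075],"gripper":0.07,"spin":0},
    {"slide":[0.057,0.17,0.0075],"gripper":0.07,"spin":0},
    {"slide":[0.057,0.19,0.0075],"gripper":0.07,"spin":0},
    {"slide":[0.057,0.195,0.0075],"gripper":0.07,"spin":0},
    {"slide":[0.057,0.195,0.0075],"gripper":0.07,"spin":0},
  ],
)

```text
time_s: 7.9
ee_pos: [0.6099, 0.2751, 0.4085]
eef_rot: [-3.141, -0.001, -3.141]
force: [0.3, 0.1, 0.1]
grip_width: 0.0701
grip_force: 0.0
```

```bash
python3 - <<'E'
from h import *
go([.6100,.2755,.085],np.pi/2)
p,W=cloud("wrist"); cv2.imwrite("pics/w3.png",p[:,:,::-1])
for n in ["glass_1","canister_1"]:
  for r in finder.masks_of(n,"wrist"):
    q=W[r["region"]];q=q[~np.isnan(q[:,0])];q=q[q[:,2]>np.percentile(q[:,2],95)-.012]
    print(n,round(r["confidence"],2),np.round((q.min(0)+q.max(0))/2,4),np.round(np.ptp(q,0),3))
E
```

```text
slide [-0.0003  0.0005  0.1435] spin 0.0 q6->~ -1.2 t 7.9
glass_1 0.86 [0.5841 0.358  0.1163] [0.032 0.032 0.014]
glass_1 0.79 [0.6088 0.2759 0.116 ] [0.032 0.032 0.013]
glass_1 0.2 [0.6632 0.0821 0.1162] [0.044 0.045 0.014]
canister_1 0.84 [0.4622 0.3194 0.0921] [0.006 0.027 0.014]
canister_1 0.61 [0.5492 0.2164 0.1141] [0.019 0.02  0.013]
```

View pics/w3.png

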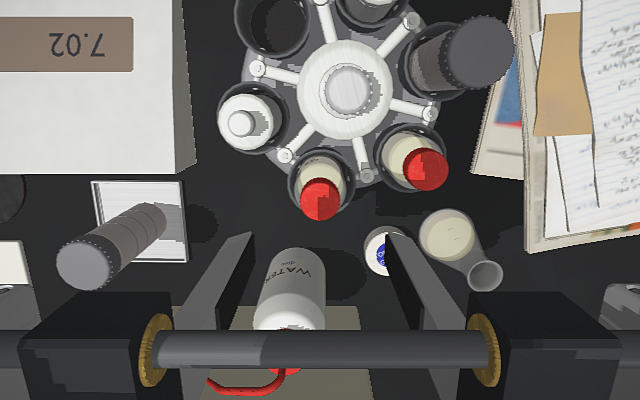

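The wrist view shows the glass cap at (320,198) and the tall standing in the tray at (120,240). The dispenser is clear ahead, and positions agree to within 1.5 mm.

Request:
jog_arm(
  rows=[
    {"slide":[0,0,0.035],"gripper":0.068,"spin":0},
    {"slide":[0,0,0.07],"gripper":0.068,"spin":0},
    {"slide":[0,0,0.105],"gripper":0.068,"spin":0},
    {"slide":[0,0,0.13],"gripper":0.068,"spin":0},
    {"slide":[0,0,0.143],"gripper":0.068,"spin":0},
    {"slide":[0,0,0.143],"gripper":0.068,"spin":0},
    {"slide":[0,0,0.143],"gripper":0.055,"spin":0},
    {"slide":[0,0,0.143],"gripper":0.035,"spin":0},
  ],
  squeeze=20,
)

```text
time_s: 8.85
ee_pos: [0.61, 0.2754, 0.2679]
eef_rot: [3.141, 0.002, 3.142]
force: [0.0, 0.5, -0.6]
grip_width: 0.0552
grip_force: 0.0
```

Request:
jog_arm(
  rows=[
    {"slide":[0,0,0],"gripper":0.035,"spin":0},
    {"slide":[0,0,0],"gripper":0.035,"spin":0},
  ],
)

```text
time_s: 9.05
ee_pos: [0.6099, 0.2755, 0.2673]
eef_rot: [3.141, 0.002, -3.141]
force: [-0.2, -1.0, 5.1]
grip_width: 0.0447
grip_force: 20.0
```

Request:
jog_arm(
  rows=[
    {"slide":[0,0,-0.01],"gripper":0.035,"spin":0},
    {"slide":[0,0,-0.03],"gripper":0.035,"spin":0},
    {"slide":[0,0,-0.055],"gripper":0.035,"spin":0},
    {"slide":[0,0,-0.08],"gripper":0.035,"spin":0},
    {"slide":[0,0,-0.105],"gripper":0.035,"spin":0},
    {"slide":[0,0,-0.12],"gripper":0.035,"spin":0},
    {"slide":[0,0,-0.125],"gripper":0.035,"spin":0},
    {"slide":[0,0,-0.125],"gripper":0.035,"spin":0},
  ],
)

```text
time_s: 9.85
ee_pos: [0.6097, 0.2755, 0.3911]
eef_rot: [3.142, 0.0, -3.141]
force: [0.5, 0.5, -1.7]
grip_width: 0.0448
grip_force: 20.0
```

Request:
jog_arm(
  rows=[
    {"slide":[0.02,-0.006,0],"gripper":0.035,"spin":0},
    {"slide":[0.05,-0.014,0],"gripper":0.035,"spin":0},
    {"slide":[0.08,-0.022,0],"gripper":0.035,"spin":0},
    {"slide":[0.11,-0.031,0],"gripper":0.035,"spin":0},
    {"slide":[0.132,-0.037,0],"gripper":0.035,"spin":0},
    {"slide":[0.143,-0.04,0],"gripper":0.035,"spin":0},
    {"slide":[0.143,-0.04,0],"gripper":0.035,"spin":0},
    {"slide":[0.143,-0.04,0],"gripper":0.035,"spin":0},
  ],
)

```text
time_s: 10.65
ee_pos: [0.467, 0.2355, 0.3905]
eef_rot: [-3.141, -0.001, -3.141]
force: [-0.2, 0.5, -1.2]
grip_width: 0.0448
grip_force: 20.0
```

```bash
python3 - <<'E'
from h import *
go([.4667,.2355,.087],np.pi/2)
p,W=cloud("side"); cv2.imwrite("pics/s3.png",cv2.resize(p[100:270,180:420,::-1],None,fx=3,fy=3))
E
```

```text
slide [1.000e-04 1.000e-04 1.235e-01] spin 0.0 q6->~ -1.17 t 10.65
```

View pics/s3.png

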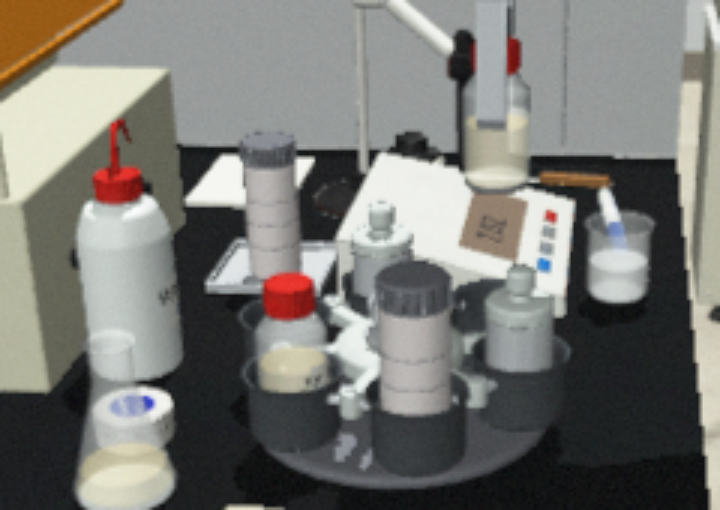

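Glass is upright at (497,120) in the crop and the tall stands in the tray. Now lowering the glass.

Request:
jog_arm(
  rows=[
    {"slide":[0,0,0.02],"gripper":0.035,"spin":0},
    {"slide":[0,0,0.045],"gripper":0.035,"spin":0},
    {"slide":[0,0,0.065],"gripper":0.035,"spin":0},
    {"slide":[0,0,0.08],"gripper":0.035,"spin":0},
    {"slide":[0,0,0.095],"gripper":0.035,"spin":0},
    {"slide":[0,0,0.11],"gripper":0.035,"spin":0},
    {"slide":[0,0,0.12],"gripper":0.035,"spin":0},
    {"slide":[0,0,0.12],"gripper":0.035,"spin":0},
  ],
)

```text
time_s: 11.5
ee_pos: [0.4669, 0.2355, 0.2695]
eef_rot: [-3.141, -0.002, -3.141]
force: [0.1, 1.6, -0.7]
grip_width: 0.0448
grip_force: 20.0
```

Request:
jog_arm(
  rows=[
    {"slide":[0,0,0.0015],"gripper":0.035,"spin":0},
    {"slide":[0,0,0.003],"gripper":0.035,"spin":0},
    {"slide":[0,0,0.0045],"gripper":0.035,"spin":0},
    {"slide":[0,0,0.0045],"gripper":0.035,"spin":0},
    {"slide":[0,0,0.0045],"gripper":0.035,"spin":0},
  ],
)

```text
time_s: 12.0
ee_pos: [0.4669, 0.2355, 0.2672]
eef_rot: [3.141, 0.001, -3.141]
force: [-2.0, -1.3, 5.1]
grip_width: 0.0444
grip_force: 20.0
```

Request:
jog_arm(
  rows=[
    {"slide":[0,0,0],"gripper":0.05,"spin":0},
    {"slide":[0,0,0],"gripper":0.066,"spin":0},
    {"slide":[0,0,0],"gripper":0.066,"spin":0},
    {"slide":[0,0,-0.02],"gripper":0.066,"spin":0},
    {"slide":[0,0,-0.06],"gripper":0.066,"spin":0},
    {"slide":[0,0,-0.1],"gripper":0.066,"spin":0},
    {"slide":[0,0,-0.14],"gripper":0.066,"spin":0},
    {"slide":[0,0,-0.14],"gripper":0.066,"spin":0},
  ],
)

```text
time_s: 12.8
ee_pos: [0.4668, 0.2356, 0.4117]
eef_rot: [3.138, 0.008, -3.141]
force: [0.1, 0.1, 0.7]
grip_width: 0.0663
grip_force: 0.0
```

Request:
jog_arm(
  rows=[
    {"slide":[-0.025,-0.006,0],"gripper":0.066,"spin":0},
    {"slide":[-0.055,-0.013,0],"gripper":0.066,"spin":0},
    {"slide":[-0.083,-0.0195,0],"gripper":0.066,"spin":0},
    {"slide":[-0.083,-0.0195,0],"gripper":0.066,"spin":0},
    {"slide":[-0.083,-0.0195,0],"gripper":0.066,"spin":0},
    {"slide":[-0.083,-0.0195,0],"gripper":0.066,"spin":0},
  ],
)

```text
time_s: 13.4
ee_pos: [0.5492, 0.2162, 0.4061]
eef_rot: [-3.141, -0.001, -3.141]
force: [-0.3, 0.3, -0.1]
grip_width: 0.0663
grip_force: 0.0
```

```bash
python3 - <<'E'
from h import *
go([.5502,.2160,.094],np.pi/2)
p,W=cloud("wrist"); cv2.imwrite("pics/w4.png",p[:,:,::-1])
for n in ["glass_1","canister_1"]:
  for r in finder.masks_of(n,"wrist"):
    q=W[r["region"]];q=q[~np.isnan(q[:,0])];q=q[q[:,2]>np.percentile(q[:,2],95)-.012]
    print(n,round(r["confidence"],2),np.round((q.min(0)+q.max(0))/2,4),np.round(np.ptp(q,0),3))
E
```

```text
slide [-0.0013 -0.0002  0.1321] spin 0.001 q6->~ -1.26 t 13.4
glass_1 0.78 [0.4662 0.2355 0.1171] [0.031 0.032 0.012]
glass_1 0.58 [0.5841 0.3571 0.1158] [0.032 0.031 0.013]
canister_1 0.94 [0.5493 0.2161 0.1136] [0.02  0.019 0.013]
```

View pics/w4.png

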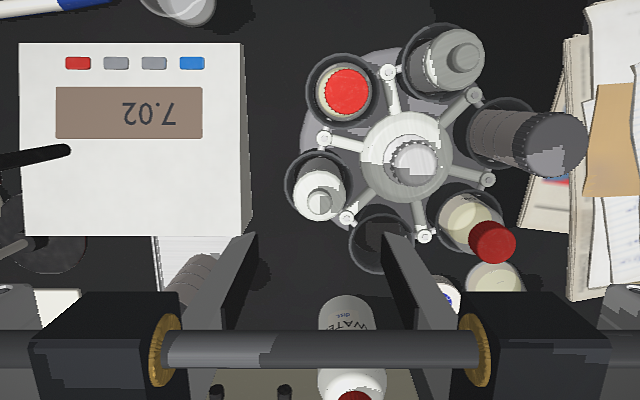

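The glass is seated at (345,90), with its cap at the right height (top 121). The canister knob is at (320,195) and measured (.5495,.216).

Request:
jog_arm(
  rows=[
    {"slide":[-0.0005,0,0.035],"gripper":0.066,"spin":0},
    {"slide":[-0.0005,0,0.07],"gripper":0.066,"spin":0},
    {"slide":[-0.0005,0,0.1],"gripper":0.066,"spin":0},
    {"slide":[-0.0005,0,0.12],"gripper":0.066,"spin":0},
    {"slide":[-0.0005,0,0.132],"gripper":0.066,"spin":0},
    {"slide":[-0.0005,0,0.132],"gripper":0.066,"spin":0},
    {"slide":[-0.0005,0,0.132],"gripper":0.055,"spin":0},
    {"slide":[-0.0005,0,0.132],"gripper":0.035,"spin":0},
  ],
  squeeze=32,
)

```text
time_s: 14.35
ee_pos: [0.5504, 0.2161, 0.2759]
eef_rot: [3.141, 0.002, -3.141]
force: [-0.7, 0.3, 0.1]
grip_width: 0.0537
grip_force: 0.0
```

Request:
jog_arm(
  rows=[
    {"slide":[0,0,0],"gripper":0.035,"spin":0},
    {"slide":[0,0,0],"gripper":0.035,"spin":0},
  ],
)

```text
time_s: 14.55
ee_pos: [0.5504, 0.216, 0.2755]
eef_rot: [3.141, 0.002, -3.141]
force: [-1.0, -0.6, 5.1]
grip_width: 0.0437
grip_force: 32.0
```

Request:
jog_arm(
  rows=[
    {"slide":[0,0,-0.01],"gripper":0.035,"spin":0},
    {"slide":[0,0,-0.03],"gripper":0.035,"spin":0},
    {"slide":[0,0,-0.055],"gripper":0.035,"spin":0},
    {"slide":[0,0,-0.08],"gripper":0.035,"spin":0},
    {"slide":[0,0,-0.105],"gripper":0.035,"spin":0},
    {"slide":[0,0,-0.12],"gripper":0.035,"spin":0},
    {"slide":[0,0,-0.125],"gripper":0.035,"spin":0},
    {"slide":[0,0,-0.125],"gripper":0.035,"spin":0},
  ],
)

```text
time_s: 15.35
ee_pos: [0.5501, 0.216, 0.4]
eef_rot: [3.141, 0.001, -3.141]
force: [0.9, -0.8, -1.8]
grip_width: 0.0439
grip_force: 32.0
```

Request:
jog_arm(
  rows=[
    {"slide":[-0.015,0.015,0],"gripper":0.035,"spin":0},
    {"slide":[-0.035,0.035,0],"gripper":0.035,"spin":0},
    {"slide":[-0.052,0.052,0],"gripper":0.035,"spin":0},
    {"slide":[-0.06,0.0597,0],"gripper":0.035,"spin":0},
    {"slide":[-0.06,0.0597,0],"gripper":0.035,"spin":0},
    {"slide":[-0.06,0.0597,0],"gripper":0.035,"spin":0},
    {"slide":[-0.06,0.0597,0],"gripper":0.035,"spin":0},
  ],
)

```text
time_s: 16.05
ee_pos: [0.6099, 0.2753, 0.3993]
eef_rot: [-3.141, -0.001, 3.142]
force: [-0.2, -1.1, -2.4]
grip_width: 0.0434
grip_force: 32.0
```

```bash
python3 - <<'E'
from h import *
go([.6100,.2757,.0955],np.pi/2)
p,W=cloud("side"); cv2.imwrite("pics/s4.png",cv2.resize(p[100:270,180:420,::-1],None,fx=3,fy=3))
E
```

```text
slide [-0.0003  0.0005  0.1238] spin -0.0 q6->~ -1.2 t 16.05
```

View pics/s4.png

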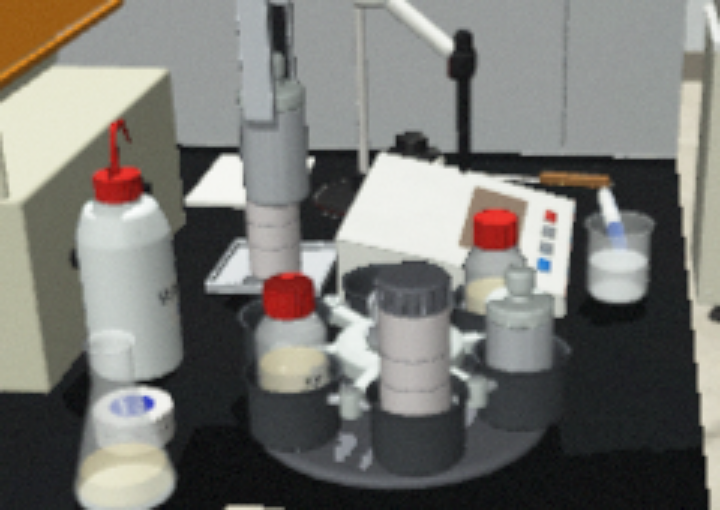

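The canister hangs upright at (275,145) in the crop and the glass is seated at (495,265). Now lowering the canister.

Request:
jog_arm(
  rows=[
    {"slide":[0,0,0.02],"gripper":0.035,"spin":0},
    {"slide":[0,0,0.045],"gripper":0.035,"spin":0},
    {"slide":[0,0,0.065],"gripper":0.035,"spin":0},
    {"slide":[0,0,0.08],"gripper":0.035,"spin":0},
    {"slide":[0,0,0.095],"gripper":0.035,"spin":0},
    {"slide":[0,0,0.11],"gripper":0.035,"spin":0},
    {"slide":[0,0,0.12],"gripper":0.035,"spin":0},
    {"slide":[0,0,0.12],"gripper":0.035,"spin":0},
  ],
)

```text
time_s: 16.9
ee_pos: [0.6101, 0.2756, 0.278]
eef_rot: [-3.141, -0.002, -3.141]
force: [0.4, -0.4, -2.5]
grip_width: 0.0439
grip_force: 32.0
```

Request:
jog_arm(
  rows=[
    {"slide":[0,0,0.0015],"gripper":0.035,"spin":0},
    {"slide":[0,0,0.003],"gripper":0.035,"spin":0},
    {"slide":[0,0,0.0045],"gripper":0.035,"spin":0},
    {"slide":[0,0,0.0045],"gripper":0.035,"spin":0},
    {"slide":[0,0,0.0045],"gripper":0.035,"spin":0},
  ],
)

```text
time_s: 17.4
ee_pos: [0.6103, 0.2757, 0.2756]
eef_rot: [3.141, 0.001, -3.141]
force: [-0.1, 0.7, 1.2]
grip_width: 0.0439
grip_force: 32.0
```

Request:
jog_arm(
  rows=[
    {"slide":[0,0,0.0005],"gripper":0.05,"spin":0},
    {"slide":[0,0,0.0005],"gripper":0.066,"spin":0},
    {"slide":[0,0,0],"gripper":0.066,"spin":0},
    {"slide":[0,0,-0.02],"gripper":0.066,"spin":0},
    {"slide":[0,0,-0.06],"gripper":0.066,"spin":0},
    {"slide":[0,0,-0.1],"gripper":0.066,"spin":0},
    {"slide":[0,0,-0.145],"gripper":0.066,"spin":0},
    {"slide":[0,0,-0.145],"gripper":0.066,"spin":0},
  ],
)

```text
time_s: 18.2
ee_pos: [0.6099, 0.2757, 0.4273]
eef_rot: [3.138, 0.01, -3.141]
force: [-0.3, 0.0, -0.2]
grip_width: 0.0663
grip_force: 0.0
```

Request:
jog_arm(
  rows=[
    {"slide":[0,-0.03,0],"gripper":0.066,"spin":0},
    {"slide":[0,-0.07,0],"gripper":0.066,"spin":0},
    {"slide":[0,-0.11,0],"gripper":0.066,"spin":0},
    {"slide":[-0.02,-0.15,0],"gripper":0.066,"spin":0},
    {"slide":[-0.04,-0.18,0],"gripper":0.066,"spin":0},
    {"slide":[-0.0565,-0.195,0],"gripper":0.066,"spin":0},
    {"slide":[-0.0565,-0.195,0],"gripper":0.066,"spin":0},
    {"slide":[-0.0565,-0.195,0],"gripper":0.066,"spin":0},
  ],
)

```text
time_s: 19.0
ee_pos: [0.6667, 0.0809, 0.4194]
eef_rot: [3.142, -0.001, 3.141]
force: [-0.1, -0.4, 0.1]
grip_width: 0.0658
grip_force: 0.0
```

```bash
python3 - <<'E'
from h import *
go([.6667,.0807,.098],np.pi/2)
p,W=cloud("wrist"); cv2.imwrite("pics/w5.png",p[:,:,::-1])
for n in ["tall_1","canister_1","glass_1"]:
  for r in finder.masks_of(n,"wrist"):
    q=W[r["region"]];q=q[~np.isnan(q[:,0])];q=q[q[:,2]>np.percentile(q[:,2],95)-.012]
    print(n,round(r["confidence"],2),np.round((q.min(0)+q.max(0))/2,4),np.round(np.ptp(q,0),3))
E
```

```text
slide [-0.0003 -0.0002  0.1414] spin -0.0 q6->~ -1.5 t 19.0
tall_1 0.76 [0.6644 0.0806 0.1164] [0.045 0.045 0.013]
tall_1 0.42 [0.5104 0.3567 0.0553] [0.011 0.014 0.012]
canister_1 0.57 [0.6097 0.2752 0.1139] [0.02  0.021 0.014]
glass_1 0.82 [0.5855 0.3447 0.0893] [0.043 0.02  0.016]
glass_1 0.35 [0.6658 0.0733 0.0561] [0.096 0.097 0.113]
```

View pics/w5.png

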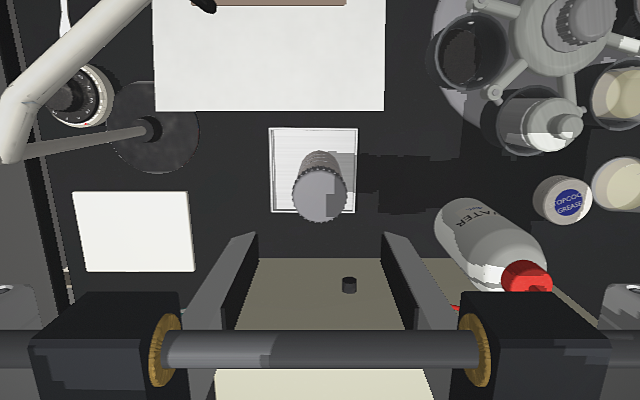

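The tall stands in the tray with its cap at (320,190). The canister is seated at (545,130), with its knob top at the right height.

Request:
jog_arm(
  rows=[
    {"slide":[0.0005,0,0.035],"gripper":0.066,"spin":0},
    {"slide":[0.0005,0,0.07],"gripper":0.066,"spin":0},
    {"slide":[0.0005,0,0.105],"gripper":0.066,"spin":0},
    {"slide":[0.0005,0,0.13],"gripper":0.066,"spin":0},
    {"slide":[0.0005,0,0.141],"gripper":0.066,"spin":0},
    {"slide":[0.0005,0,0.141],"gripper":0.066,"spin":0},
    {"slide":[0.0005,0,0.141],"gripper":0.055,"spin":0},
    {"slide":[0.0005,0,0.141],"gripper":0.035,"spin":0},
  ],
  squeeze=20,
)

```text
time_s: 20.0
ee_pos: [0.6665, 0.0808, 0.2809]
eef_rot: [3.141, 0.003, -3.141]
force: [-0.4, -0.0, 0.7]
grip_width: 0.0536
grip_force: 0.0
```

Request:
jog_arm(
  rows=[
    {"slide":[0,0,0],"gripper":0.035,"spin":0},
    {"slide":[0,0,0],"gripper":0.035,"spin":0},
  ],
)

```text
time_s: 20.2
ee_pos: [0.6664, 0.0807, 0.2803]
eef_rot: [3.142, 0.002, -3.141]
force: [0.0, 1.4, 5.6]
grip_width: 0.0442
grip_force: 20.0
```

Request:
jog_arm(
  rows=[
    {"slide":[0,0,-0.01],"gripper":0.035,"spin":0},
    {"slide":[0,0,-0.03],"gripper":0.035,"spin":0},
    {"slide":[0,0,-0.055],"gripper":0.035,"spin":0},
    {"slide":[0,0,-0.08],"gripper":0.035,"spin":0},
    {"slide":[0,0,-0.11],"gripper":0.035,"spin":0},
    {"slide":[0,0,-0.135],"gripper":0.035,"spin":0},
    {"slide":[0,0,-0.14],"gripper":0.035,"spin":0},
    {"slide":[0,0,-0.14],"gripper":0.035,"spin":0},
  ],
)

```text
time_s: 21.0
ee_pos: [0.6661, 0.0807, 0.4194]
eef_rot: [3.142, 0.001, -3.141]
force: [0.4, -0.6, -2.3]
grip_width: 0.0441
grip_force: 20.0
```

```bash
python3 - <<'E'
from h import *
for cam in ["top","wrist"]:
    p,W=cloud(cam); c=np.array([.55,.2145])
    r=np.hypot(W[...,0]-c[0],W[...,1]-c[1])
    q=W[(r<.036)&(r>.022)&(W[...,2]>.054)&(W[...,2]<.066)]
    f=lambda x:np.hypot(q[:,0]-x[0],q[:,1]-x[1])-x[2]
    s=least_squares(f,[*c,.0315],loss="soft_l1",f_scale=.002);print(cam,len(q),np.round(s.x,4),np.round(q.min(0),3),np.round(q.max(0),3))
E
```

```text
top 190 [0.5496 0.2148 0.0297] [0.519 0.185 0.054] [0.58  0.245 0.065]
wrist 1461 [0.549  0.215  0.0299] [0.517 0.183 0.054] [0.581 0.249 0.063]
```

Request:
jog_arm(
  rows=[
    {"slide":[0.02,0.02,0],"gripper":0.035,"spin":0},
    {"slide":[0.045,0.05,0],"gripper":0.035,"spin":0},
    {"slide":[0.07,0.08,0],"gripper":0.035,"spin":0},
    {"slide":[0.095,0.108,0],"gripper":0.035,"spin":0},
    {"slide":[0.11,0.127,0],"gripper":0.035,"spin":0},
    {"slide":[0.116,0.1335,0],"gripper":0.035,"spin":0},
    {"slide":[0.116,0.1335,0],"gripper":0.035,"spin":0},
    {"slide":[0.116,0.1335,0],"gripper":0.035,"spin":0},
  ],
)

```text
time_s: 21.9
ee_pos: [0.5508, 0.2136, 0.4184]
eef_rot: [-3.141, -0.001, 3.141]
force: [0.6, 0.0, -0.8]
grip_width: 0.0444
grip_force: 20.0
```

Request:
jog_arm(
  rows=[
    {"slide":[0.0005,0.0006,0.02],"gripper":0.035,"spin":0},
    {"slide":[0.0005,0.0006,0.045],"gripper":0.035,"spin":0},
    {"slide":[0.0005,0.0006,0.065],"gripper":0.035,"spin":0},
    {"slide":[0.0005,0.0006,0.08],"gripper":0.035,"spin":0},
    {"slide":[0.0005,0.0006,0.095],"gripper":0.035,"spin":0},
    {"slide":[0.0005,0.0006,0.108],"gripper":0.035,"spin":0},
    {"slide":[0.0005,0.0006,0.117],"gripper":0.035,"spin":0},
    {"slide":[0.0005,0.0006,0.117],"gripper":0.035,"spin":0},
  ],
)

```text
time_s: 22.7
ee_pos: [0.5498, 0.2146, 0.3008]
eef_rot: [-3.141, -0.002, 3.142]
force: [0.4, -0.1, -0.9]
grip_width: 0.0441
grip_force: 20.0
```

Request:
jog_arm(
  rows=[
    {"slide":[0,0,0.0015],"gripper":0.035,"spin":0},
    {"slide":[0,0,0.003],"gripper":0.035,"spin":0},
    {"slide":[0,0,0.0045],"gripper":0.035,"spin":0},
    {"slide":[0,0,0.0045],"gripper":0.035,"spin":0},
    {"slide":[0,0,0.0045],"gripper":0.035,"spin":0},
  ],
)

```text
time_s: 23.2
ee_pos: [0.5498, 0.2148, 0.2983]
eef_rot: [3.141, 0.001, -3.141]
force: [-0.9, -0.8, 4.5]
grip_width: 0.0443
grip_force: 20.0
```

Touched down, so I'll release, retreat and check.

Request:
jog_arm(
  rows=[
    {"slide":[0,0,0],"gripper":0.05,"spin":0},
    {"slide":[0,0,0],"gripper":0.066,"spin":0},
    {"slide":[0,0,0],"gripper":0.066,"spin":0},
    {"slide":[0,0,-0.02],"gripper":0.066,"spin":0},
    {"slide":[0,0,-0.06],"gripper":0.066,"spin":0},
    {"slide":[0,0,-0.1],"gripper":0.066,"spin":0},
    {"slide":[0,0,-0.13],"gripper":0.066,"spin":0},
    {"slide":[0,0,-0.13],"gripper":0.066,"spin":0},
  ],
)

```text
time_s: 24.0
ee_pos: [0.5496, 0.2148, 0.432]
eef_rot: [3.139, 0.007, -3.141]
force: [0.8, 0.4, 0.5]
grip_width: 0.066
grip_force: 0.0
```

Request:
jog_arm(
  rows=[
    {"slide":[0.03,-0.03,0],"gripper":0.066,"spin":0},
    {"slide":[0.06,-0.07,0],"gripper":0.066,"spin":0},
    {"slide":[0.09,-0.11,0],"gripper":0.066,"spin":0},
    {"slide":[0.1,-0.14,0],"gripper":0.066,"spin":0},
    {"slide":[0.1,-0.15,0],"gripper":0.066,"spin":0},
    {"slide":[0.1,-0.15,0],"gripper":0.066,"spin":0},
    {"slide":[0.1,-0.15,0],"gripper":0.066,"spin":0},
  ],
)

```text
time_s: 24.7
ee_pos: [0.4502, 0.0653, 0.4271]
eef_rot: [3.141, -0.001, -3.142]
force: [1.1, -0.3, 0.5]
grip_width: 0.0662
grip_force: 0.0
```

```bash
python3 - <<'E'
from h import *
p,W=cloud("top"); cv2.imwrite("pics/t5.png",cv2.resize(p[110:280,220:440,::-1],None,fx=3,fy=3))
zs={"glass":(.121,[0,3]),"canister":(.119,[1,4]),"tall":(.139,[2,5])}
for n,(z,ks) in zs.items():
    for k in ks:
        a=.7999-k*np.pi/3; c=np.array([.5266+.086*np.cos(a),.2968+.086*np.sin(a)])
        q=W[(np.hypot(W[...,0]-c[0],W[...,1]-c[1])<.03)&(abs(W[...,2]-z)<.009)]
        e=(q[:,:2].min(0)+q[:,:2].max(0))/2; print(n,k,len(q),np.round(e,4),"top",round(np.median(q[:,2]),4),"r",round(np.hypot(*(e-[.5266,.2968])),4))
E
```

```text
glass 0 171 [0.5852 0.3565] top 0.1219 r 0.0836
glass 3 167 [0.4673 0.2345] top 0.1221 r 0.086
canister 1 66 [0.6103 0.2757] top 0.1199 r 0.0863
canister 4 70 [0.4444 0.3186] top 0.1198 r 0.0851
tall 2 346 [0.5485 0.2146] top 0.1403 r 0.085
tall 5 366 [0.5031 0.3791] top 0.1403 r 0.0856
```

View pics/t5.png

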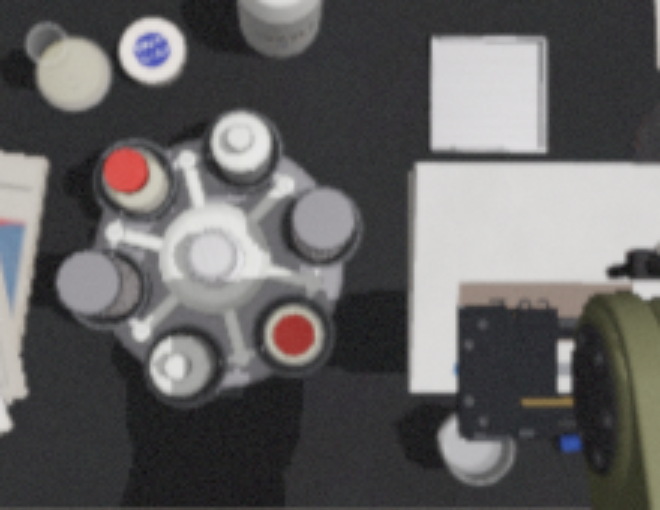

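All three kinds stand in opposite buckets: glass at (127,170) and (294,335), canister at (238,140) and (178,365), tall at (325,222) and (90,283). All six are fully down and the tray is empty.

```bash
python3 -c "
from h import *
print(workorder.hand_in())"
```

```text
the job is handed in; nothing more can be done
None
```

I rearranged the six bottles so each kind stands in opposite buckets, upright and fully down, and handed the job in at about 25 s; the final top view confirmed the positions, but the hand-in returned no verdict.

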